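# Slide the glass-cleaner bottle onto its mark

## Robot

A 6-joint arm with a two-finger parallel gripper is mounted at the origin on the work surface. World frame = base frame: x ahead of the robot, y to its left, z up, the work surface at z = 0. Lengths are in m, angles in degrees, forces in N, time in s.
With the tool pointing down it reaches from about 0.425 to 0.95 m from the base axis. Payload 14.7 kg.
Tool frame: the origin (TCP) lies midway between the tips of the shut fingers; the grasp point (between the pads) lies 19 mm behind it (robot.grip_depth is the x of the grasp point in the tool frame, in m); x points along the fingers, y is the direction in which the jaws open and shut, and the axes are right-handed (so a half turn about x gives the same grasp; the last joint's range is limited). The gripper opens to 85 mm and grips with 20 to 120 N. Pads are 22 mm wide; open, the fingers measure 114 mm over their backs; the gripper's body (76 mm by 85 mm) begins 54 mm behind the grasp point. The pads swing forward as they close: fully open they stand 13 mm farther back than shut.
Start: joints at [66.773, 27.513, 91.461, -0, 61.026, -2.67], TCP at [0.228, 0.609, 0.231] pointing down, gripper open.
Joint ranges: [-157.49, 157.49], [-46.99, 117.5], [13.45, 153.17], [-89.5, 269.5], [5.16, 153.95], [-167.48, 167.48]. Speed limits (degrees/s): [108.29, 108.29, 136.94, 172.46, 172.46, 172.46].

## Interface

Orientations are given as a 3x3 rotation matrix whose columns are the frame's x, y, z axes.
In Python, from rig import telemetry, eyes, robot gives the robot as it stands. The module is installed in compiled form; this text tells all that it offers.
- The arm moves only by the tool step_arm, never from a script. Its argument "targets" is text: rows parted by semicolons, each of 7 numbers parted by spaces: the turn, a rotation vector about the world's x, y, z in degrees, then the shift along the world's x, y, z in mm, then the opening, from -1 (shut) to 1 (fully open). A call has 1 to 20 rows; each row shifts and turns the commanded pose from where the row before left it; what a row does not reach is not made up. A row lasts 1/10 s, in which the tool goes at most 50 mm and 8.59 degrees, less where a joint would pass 70% of its speed; a pose out of reach is approached as far as the arm can. A call with a gripper value outside its range is refused whole. The fingers move at their own pace and stop on an object; "grip_force" is the grip in N (left out, the last holds). Time passes only in rows, so rows that do not move let the fingers close. It gives the time, the measured TCP pose, the force and the opening at its end, in the units of the state.
- telemetry.state(): the state, without advancing time (a new reading comes with each control period).
- eyes.grab_frame(name): name is "scene" or "top" or "wrist"; returns a dict with "frame" (480x640x3 uint8, red, green, blue), "depth" (480x640 float32, m along the optical axis (not along the pixel's ray), 0 where there is no reading), "camera_matrix" (3x3 intrinsics, pixels), "k1" (the pictures are not rectified: a ray, as slopes to the right and down, at radius r is drawn at 1 + k1 r^2 times it, then the intrinsics apply), "position" and "attitude" of the camera in the world. Camera axes: x right, y down, z forward; pixel columns grow to the right and rows downward; lengths in m; the calibration is good to about 2 mm. A picture is of the moment at which its call begins.
- robot.sign_off(): hands the job in, once; it reports no verdict.
The state is a dict: "time_s": time; "joints": joint angles; "dq": joint speeds; "joint_torque": joint torques, N m; "ee_pos": TCP position; "eef_rot": TCP orientation; "ft_force": force on the tool from outside, world axes, zero at the start; "moment": the same for the moment, N m; "grip_width": finger opening in m.
Only numpy, scipy, OpenCV 4.12 (cv2) and the standard library are available. Lean on these libraries where they do the work, as an engineer would, in place of code of your own. Each camera call takes 0.05 s, during which the arm holds its last target. There are 200 camera calls.

## Task

Bring the blue spray bottle to its place in front of the light panel: push it low down so that it slides upright over the bench, without lifting or tipping it, until its foot stands on the round green mark. Do not touch its white nozzle, and leave the amber bottle where it stands.

Things in the scene. Friction and masses are not known exactly. Their poses are not given: they have to be found in the camera images.
- blue_bottle: Blue plastic spray bottle, loose and standing on the bench, about 0.5 to 0.9 kg. Round body 88 mm in diameter from the bench up to 150 mm, with a plain white paper band round it; above that a shoulder narrows to a neck 32 mm across at 206 mm. The origin is the centre of its underside (on the bench), z up its axis. It slides with friction on the bench and tends to swerve off a single narrow pusher; pushed above about 40 mm it may topple.
- blue_bottle_nozzle: White nozzle head fixed on top of the blue bottle (moves with it), from 206 to 256 mm above the bench, within 45 mm of the bottle's axis; its small trigger hangs down on one side to about 198 mm. Not to be touched. Same origin and axes as the blue bottle: the origin is the centre of the bottle's underside, NOT the nozzle itself.
- amber_bottle: Amber glass-coloured spray bottle with a black nozzle, loose; same shape and size as the blue one (88 mm in diameter, 256 mm tall). It stands on the other side of the mark and must stay there. The origin is the centre of its underside, z up.
- mark: Round green parking mark with a white rim, 120 mm in diameter, painted flush on the bench (nothing stands up). The origin is its centre, at bench height, z up. Small loose things (pliers, a jar) and the thin light panel lie at least 65 mm beyond its centre, away from the robot; the strip of bench between either bottle and the mark is clear.

How it is judged (in metres and radians):
At the end, for the whole second after the job is handed in: The blue bottle stands upright (within 3 degrees) and at rest on the bench, its centre within 20 mm of the centre of the green mark; the amber bottle stands upright within 20 mm of where it was (horizontal distance between blue_bottle and mark below 0.02 m and angle between each of blue_bottle, amber_bottle's own z axis and vertical below 0.06 rad and height (world z) of blue_bottle below 0.005 m and linear speed of blue_bottle below 0.01 m/s and distance of amber_bottle from where it was at the start of the episode below 0.02 m); the robot touches nothing.
It fails at once if the blue bottle is tipped by more than 14 degrees (angle between blue_bottle's own z axis and vertical above 0.25 rad).
It fails at once if the blue bottle is lifted off the bench (by more than 15 mm) (height (world z) of blue_bottle above 0.015 m).
It fails at once if the white nozzle is touched (more than 0.5 N) (contact force between blue_bottle_nozzle and anything else above 0.5 N).
It fails at once if the amber bottle is moved by more than 20 mm (distance of amber_bottle from where it was at the start of the episode above 0.02 m).
It also fails if it takes over 51 s, if anything falls off the work surface, if the arm or the gripper's body presses on something with over 40 N, if the wrist force passes 120 N, or if a joint passes its speed limit or range.

## Working session

There is one attempt and no reset: what is moved stays moved. The work goes in short steps, Python scripts to look and compute and a tool call to move; the robot and the scene stay as the last step left them, time stands still between calls to the robot, and variables do not carry over. Pictures are saved under pics/ and viewed, about 8 in all and at most 12, crops included, and the job is handed in when it is done.

Besides the shell and the picture viewer there is one more tool, called after "Emit:" as name(argument=value, ...) on one line, values as JSON. step_arm: Moves the arm, as the interface text tells. Its arguments: {"type":"object","properties":{"targets":{"type":"string"},"grip_force":{"type":"number"}},"required":["targets"]}

```bash
mkdir -p pics; cat > h.py <<'E'
import numpy as np, cv2
from rig import telemetry, eyes, robot
def grab(n):
    f=eyes.grab_frame(n); return f
def cloud(f):
    K=f["camera_matrix"]; h,w=f["depth"].shape
    u,v=np.meshgrid(np.arange(w),np.arange(h))
    p=np.stack([u,v],-1).reshape(-1,1,2).astype(np.float64)
    s=cv2.undistortPoints(p,np.array(K,float),np.array([f["k1"],0,0,0,0.])).reshape(h,w,2)
    d=f["depth"][...,None]
    c=np.concatenate([s*d,d],-1)
    P=c@np.array(f["attitude"]).T+np.array(f["position"])
    P[f["depth"]==0]=np.nan
    return P
def save(f,n): cv2.imwrite(n,f["frame"][...,::-1])
E
python3 - <<'E'
from h import *
s=telemetry.state(); print(s)
for n in("top","scene"):
    f=grab(n); save(f,f"pics/{n}0.png"); P=cloud(f); np.savez(f"{n}0.npz",P=P,I=f["frame"]); print(n,f["position"],f["attitude"],f["k1"])
E
```

```text
{'time_s': 0.0, 'joints': array([ 6.67713609e+01,  2.75505764e+01,  9.14948430e+01,  1.27022242e-03,
        6.10283058e+01, -2.66914686e+00]), 'dq': array([ 0.06813984,  0.02316746, -0.02466652, -0.10689852,  0.04783332,
       -0.01276383]), 'joint_torque': array([ 2.13721025e-03, -9.50642395e+01, -4.30177617e+01, -1.26000577e-04,
        1.23677339e-02, -9.56635790e-05]), 'ee_pos': array([0.22805813, 0.60820938, 0.23065714]), 'eef_rot': array([[-5.25317879e-04,  3.51189502e-01,  9.36304255e-01],
       [-1.17479201e-03,  9.36303521e-01, -3.51189886e-01],
       [-9.99999172e-01, -1.28444908e-03, -7.92823595e-05]]), 'ft_force': array([ 0.05639555, -0.4921068 , -0.88648945]), 'moment': array([ 0.03026646, -0.02005326,  0.02428782]), 'grip_width': 0.08580016521569261}
top [0.32633195 0.00135472 0.68958538] [[-4.51205988e-02 -9.68816497e-01  2.43636462e-01]
 [-9.98981453e-01  4.36521699e-02 -1.14256255e-02]
 [ 4.34074175e-04 -2.43903838e-01 -9.69799324e-01]] -0.062172773291551235
scene [ 1.10521429 -0.12567928  0.64818335] [[ 0.17194586  0.6642185  -0.72749461]
 [ 0.98496361 -0.1033461   0.13844229]
 [ 0.0167722  -0.7403603  -0.67200099]] -0.04037753214600053
```

```bash
python3 -c "
import cv2,numpy as np
a=cv2.imread('pics/top0.png');b=cv2.imread('pics/scene0.png')
cv2.imwrite('pics/both0.png',cv2.resize(np.vstack([a,b]),(450,600)) if 0 else cv2.resize(np.hstack([a,b]),(800,300)))"
```

```text
(no output)
```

View pics/top0.png

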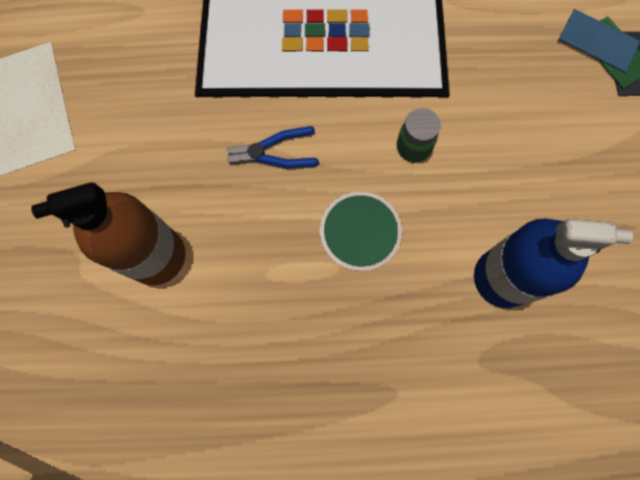

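View pics/scene0.png

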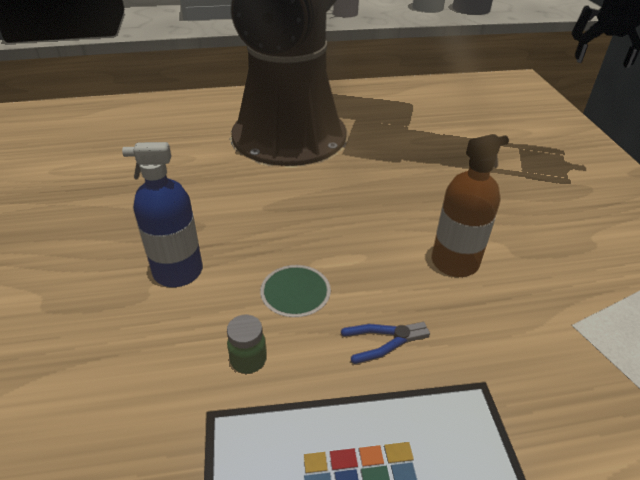

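The top view shows the mark at (361,231), the blue bottle's foot near (505,285) on the −y side, and the amber bottle's foot near (165,270). The scene view confirms this. Next I'll measure positions.

```bash
cat >> h.py <<'E'
from scipy.optimize import least_squares
def mark(P,I):
    hsv=cv2.cvtColor(I,cv2.COLOR_RGB2HSV)
    m=((hsv[...,0]>60)&(hsv[...,0]<95)&(hsv[...,1]>90)&(abs(P[...,2])<.008)).astype(np.uint8)
    n,l,st,c=cv2.connectedComponentsWithStats(m); k=1+np.argmax(st[1:,4])
    Q=P[l==k]; b=cv2.minEnclosingCircle(Q[:,:2].astype(np.float32)); return b, Q.mean(0)
def bottle(P,sel,g):
    z=P[...,2]; m=sel&(z>.015)&(z<.14)&(np.hypot(P[...,0]-g[0],P[...,1]-g[1])<.09)
    Q=P[m][:,:2]
    r=least_squares(lambda c:np.hypot(*(Q-c).T)-.044,g,loss="soft_l1",f_scale=.002)
    return r.x,len(Q),np.sqrt(np.mean(r.fun**2))
E
python3 - <<'E'
from h import *
for n in("top","scene"):
    d=np.load(n+"0.npz");P,I=d["P"],d["I"]
    print(n,"mark",mark(P,I))
    z=P[...,2]; ok=(z>.015)&(z<.14)
    for nm,s in(("blue",-1),("amber",1)):
        sel=ok&(P[...,1]*s>.09)&(P[...,0]>.25)&(P[...,0]<.58)
        Q=P[sel]; g=np.median(Q[:,:2],0)
        print(nm,g,bottle(P,sel,g))
    noz=P[(z>.2)&(P[...,1]<-.05)&(P[...,0]>.2)]; print("noz",noz.min(0) if len(noz) else 0,noz.max(0) if len(noz) else 0)
    o=P[(z>.012)&(z<.1)&(abs(P[...,1])<.13)&(P[...,0]>.42)&(P[...,0]<.7)];print("other",o.min(0),o.max(0))
E
```

```text
top mark (((0.5137486457824707, -0.056846678256988525), 0.05226878821849823), array([ 0.51263868, -0.05670062,  0.00062855]))
blue [ 0.41586712 -0.21863943] (array([ 0.43377566, -0.25628992]), 2355, np.float64(0.000524790847421562))
amber [0.46439484 0.2057631 ] (array([0.44436142, 0.17597194]), 2446, np.float64(0.01311163289462447))
noz [ 0.41491703 -0.29355678  0.20001119] [ 0.44693483 -0.22585079  0.2586669 ]
other [ 0.61452203 -0.1299796   0.01200503] [0.67668516 0.12958687 0.07727717]Traceback (most recent call last):
  File "<stdin>", line 4, in <module>
  File "h.py", line 20, in mark
    n,l,st,c=cv2.connectedComponentsWithStats(m); k=1+np.argmax(st[1:,4])
                                                      ~~~~~~~~~^^^^^^^^^^
    return _wrapfunc(a, 'argmax', axis=axis, out=out, **kwds)
    return bound(*args, **kwds)
ValueError: attempt to get argmax of an empty sequence
```

Emit:
step_arm(targets="0 0 -4 27 -36 13 1;0 0 -4.5 27 -36 13 1;0 0 -4.5 27 -36 13 1;0 0 -4.5 27 -36 13 1;0 0 -4.5 27 -36 13 1;0 0 -4.5 27 -36 13 1;0 0 -4.5 27 -36 13 1;0 0 -4.5 27 -36 13 1;0 0 -4.5 27 -36 13 1;0 0 -4.5 27 -36 13 1;0 0 -4.6 0 -46 0 0.4;0 0 -4.6 0 -46 0 0.4;0 0 -4.6 0 -46 0 0.4;0 0 -4.6 0 -46 0 0.4;0 0 -4.6 0 -46 0 0.4;0 0 -4.6 0 -46 0 0.4;0 0 -4.6 0 -46 0 0.4;0 0 -4.6 0 -46 0 0.4;0 0 -4.6 0 -46 0 0.4;0 0 -4.6 0 -46 0 0.4")

```text
time_s: 2.1
ee_pos: [0.4977, -0.2133, 0.3612]
eef_rot: [[-0.0, 0.932, -0.363], [0.0, -0.363, -0.932], [-1.0, -0.0, -0.0]]
ft_force: [0.6, 0.2, -0.5]
grip_width: 0.0598
```

```bash
python3 - <<'E'
from h import *
d=np.load("scene0.npz");P,I=d["P"],d["I"]
print(P[290,296],I[290,296],cv2.cvtColor(I,cv2.COLOR_RGB2HSV)[290,296], np.isnan(P).mean())
z=P[...,2];ok=(z>.015)&(z<.14)
rgb=I.astype(int)
for nm,sel,g in(("blue",ok,(.434,-.256)),("amber",ok,(.44,.2))):print(nm,bottle(P,sel,g))
d=np.load("top0.npz");P=d["P"];z=P[...,2];print("amber top",bottle(P,(z>.015)&(z<.14),(.44,.2)))
E
```

```text
[ 5.17026450e-01 -5.19639396e-02 -4.92428878e-04] [64 89 68] [65 72 89] 0.004039713541666667
blue (array([ 0.43518575, -0.25289477]), 3087, np.float64(0.0009756497348441051))
amber (array([0.48984776, 0.24400972]), 1426, np.float64(0.0009851539541871673))
amber top (array([0.44435927, 0.17597342]), 2446, np.float64(0.013111634955300249))
```

Emit:
step_arm(targets="6.99 -2.72 0 -19 -29 0 0.4;6.99 -2.72 0 -19 -29 0 0.4;6.99 -2.72 0 -19 -29 0 0.4;6.99 -2.72 0 -19 -29 0 0.4;6.99 -2.72 0 -19 -29 0 0.4;6.99 -2.72 0 -19 -29 0 0.4;0 0 0 0 0 -30 0.4;0 0 0 0 0 -40 0.4;0 0 0 0 0 -40 0.4;0 0 0 0 0 -40 0.4;0 0 0 0 0 -40 0.4;0 0 0 0 0 -40 0.4;0 0 0 0 0 -40 0.4;0 0 0 0 0 -20 0.4;0 0 0 0 0 -15 0.4;0 0 0 0 0 0 0.4")

```text
time_s: 3.7
ee_pos: [0.3885, -0.3774, 0.0547]
eef_rot: [[0.242, 0.934, -0.263], [0.639, -0.358, -0.681], [-0.73, -0.003, -0.684]]
ft_force: [0.4, -0.1, 0.3]
grip_width: 0.0594
```

```bash
sed -i 's/hsv\[...,1\]>90/hsv[...,1]>60/' h.py; cat > look.py <<'E'
from h import *; import sys
print(telemetry.state()["ee_pos"].round(4),telemetry.state()["joints"].round(1))
for n in("top","scene"):
    f=grab(n);save(f,f"pics/{n}{sys.argv[1]}.png");P=cloud(f);I=f["frame"];z=P[...,2]
    h=cv2.cvtColor(I,cv2.COLOR_RGB2HSV)
    blue=(z>.015)&(z<.148)&(h[...,0]>105)&(h[...,0]<130)&(h[...,1]>150)&(P[...,0]<.57)
    g=np.median(P[blue][:,:2],0) 
    try: m=mark(P,I)
    except Exception as e: m=e
    print(n,"blue",bottle(P,blue,g),"mark",m)
    print(" amber",bottle(P,(z>.015)&(z<.14)&(P[...,1]>.12),(.48,.24)))
E
python3 look.py 1
```

```text
[ 0.3885 -0.3774  0.0547] [-66.7  49.2  95.4  30.   71.9 -64.7]
top blue (array([ 0.40100103, -0.18231046]), 837, np.float64(0.009550920787189911)) mark (((0.513634443283081, -0.0570114441215992), 0.05283619463443756), array([ 0.51277469, -0.05687685,  0.00064812]))
 amber (array([0.48901783, 0.24114833]), 2445, np.float64(0.0005202847262161901))
scene blue (array([-0.62760437, -0.76133353]), 0, np.float64(nan)) mark (((0.5155097842216492, -0.053864724934101105), 0.052869051694869995), array([ 5.17444687e-01, -5.39942799e-02,  2.05061744e-04]))
 amber (array([0.49029293, 0.24421766]), 2976, np.float64(0.0010070974882002493))
  return _methods._mean(a, axis=axis, dtype=dtype,
  ret = ret.dtype.type(ret / rcount)
```

View pics/scene1.png

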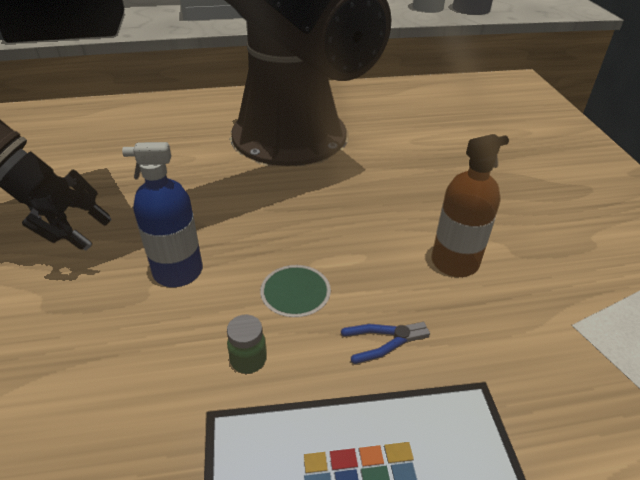

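Emit:
step_arm(targets="0 0 0 -3 1 -15 0.4;0 0 0 0 0 -15 0.4;0 0 0 0 0 -5 0.4;0 0 0 3 7.4 0 0.4;0 0 0 3 7.4 0 0.4;0 0 0 3 7.4 0 0.4;0 0 0 3 7.4 0 0.4;0 0 0 3 7.4 0 0.4;0 0 0 3 7.4 0 0.4;0 0 0 3 7.4 0 0.4;0 0 0 3 7.4 0 0.4;0 0 0 1.5 3.7 0 0.4;0 0 0 1.5 3.7 0 0.4;0 0 0 1.5 3.7 0 0.4;0 0 0 1.5 3.7 0 0.4;0 0 0 1.5 3.7 0 0.4;0 0 0 1.5 3.7 0 0.4;0 0 0 1.5 3.7 0 0.4;0 0 0 1.5 3.7 0 0.4;0 0 0 0 0 0 0.4")

```text
time_s: 5.8
ee_pos: [0.4218, -0.2876, 0.0206]
eef_rot: [[0.243, 0.934, -0.262], [0.638, -0.357, -0.682], [-0.731, -0.002, -0.683]]
ft_force: [0.7, -0.6, 1.2]
grip_width: 0.0599
```

```bash
python3 - <<'E'
s=open('h.py').read()
i=open('look.py').read()
i=i.replace('''g=np.median(P[blue][:,:2],0) ''','''
    w=lambda p: p
    blue=(z>.015)&(z<.148)&(I[...,2].astype(int)>1.5*I[...,0])&(I[...,2]>1.3*I[...,1])&(P[...,0]<.57)&(abs(P[...,1])<.32)
    g=np.median(P[blue][:,:2],0); g=g+(np.array([.02,-.03]) if n=="top" else np.array([-.03,0]))''')
open('look.py','w').write(i)
E
python3 look.py 2
```

```text
[ 0.4218 -0.2876  0.0206] [-60.5  49.4 104.5  36.4  62.4 -67.3]
top blue (array([ 0.43403432, -0.25649481]), 933, np.float64(0.0004675235826376886)) mark (((0.5136423707008362, -0.056977298110723495), 0.052903857082128525), array([ 0.51275236, -0.05696258,  0.0006099 ]))
 amber (array([0.4890098 , 0.24113105]), 2454, np.float64(0.0005029178550496001))
scene blue (array([ 0.43483531, -0.25307258]), 872, np.float64(0.0020808320017092334)) mark (((0.5153994560241699, -0.05391955375671387), 0.05345473065972328), array([ 5.17500733e-01, -5.39069269e-02,  2.46465193e-04]))
 amber (array([0.49023386, 0.24426428]), 2978, np.float64(0.001015074253931281))
```

View pics/top2.png

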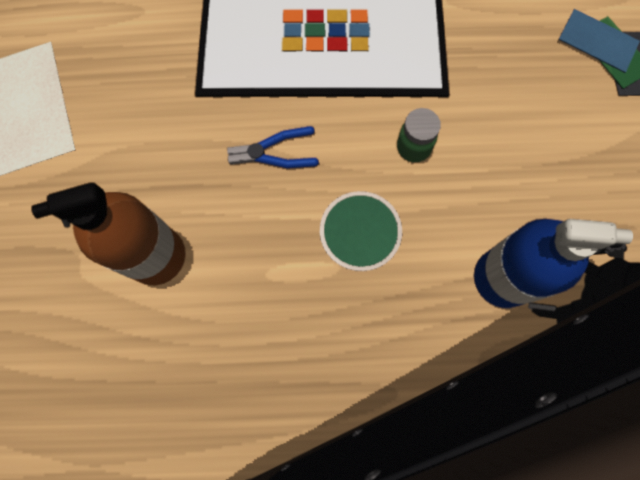

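The top view shows the fingers (around (580,300)) cradling the foot, with the bottle still unmoved. I'll start the push.

Emit:
step_arm(targets="0 0 0 1 2.5 0 0.4;0 0 0 1 2.5 0 0.4;0 0 0 1.5 3.7 0 0.4;0 0 0 1.5 3.7 0 0.4;0 0 0 1.5 3.7 0 0.4;0 0 0 1.5 3.7 0 0.4;0 0 0 1.5 3.7 0 0.4;0 0 0 1.5 3.7 0 0.4;0 0 0 1.5 3.7 0 0.4;0 0 0 1.5 3.7 0 0.4;0 0 0 1.5 3.7 0 0.4;0 0 0 1.5 3.7 0 0.4")

```text
time_s: 7.1
ee_pos: [0.4388, -0.2457, 0.0206]
eef_rot: [[0.243, 0.934, -0.262], [0.638, -0.358, -0.682], [-0.731, -0.002, -0.683]]
ft_force: [-0.1, -1.9, -0.1]
grip_width: 0.0597
```

```bash
python3 look.py 3; python3 - <<'E'
from h import *
f=grab("wrist"); save(f,"pics/w3.png"); print(telemetry.state()["ft_force"])
E
```

```text
[ 0.4388 -0.2457  0.0206] [-57.1  48.5 108.   39.8  59.4 -67.9]
top blue (array([ 0.45023669, -0.21510211]), 819, np.float64(0.0034807909692463664)) mark (((0.5132657289505005, -0.057131219655275345), 0.05272100493311882), array([ 0.51278731, -0.05688259,  0.00064854]))
 amber (array([0.48903456, 0.24113198]), 2453, np.float64(0.0005114692749595802))
scene blue (array([ 0.45087334, -0.21094918]), 922, np.float64(0.0009554742520359623)) mark (((0.516147792339325, -0.052889544516801834), 0.05339645966887474), array([ 5.17509549e-01, -5.39858674e-02,  2.31593708e-04]))
 amber (array([0.49025972, 0.24419137]), 2973, np.float64(0.001037288768274668))
[ 0.05086155  0.89248418 -0.35350454]
```

View pics/scene3.png

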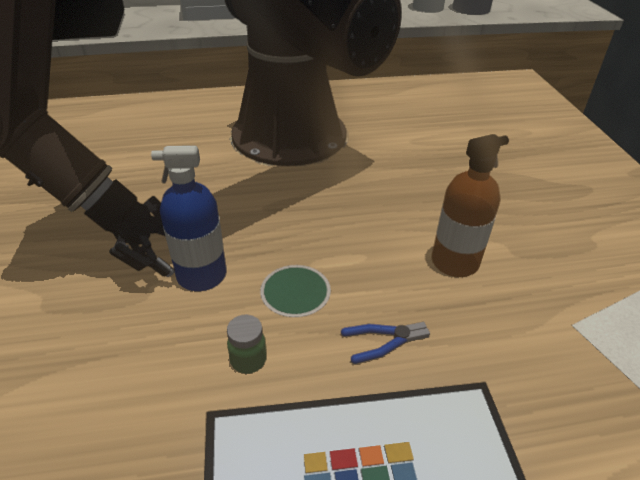

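The bottle stays upright in the cradle and follows the fingers, with its foot at (200,275) in the scene image. Carrying on.

Emit:
step_arm(targets="0 0 0 1.5 3.7 0 0.4;0 0 0 1.5 3.7 0 0.4;0 0 0 1.5 3.7 0 0.4;0 0 0 1.5 3.7 0 0.4;0 0 0 1.5 3.7 0 0.4;0 0 0 1.5 3.7 0 0.4;0 0 0 1.5 3.7 0 0.4;0 0 0 1.5 3.7 0 0.4;0 0 0 1.5 3.7 0 0.4;0 0 0 1.5 3.7 0 0.4;0 0 0 1.5 3.7 0 0.4;0 0 0 1.5 3.7 0 0.4;0 0 0 1.5 3.7 0 0.4;0 0 0 1.5 3.7 0 0.4;0 0 0 1.5 3.7 0 0.4;0 0 0 1.5 3.7 0 0.4;0 0 0 1.5 3.7 0 0.4;0 0 0 1.5 3.7 0 0.4;0 0 0 1.5 3.7 0 0.4;0 0 0 1.5 3.7 0 0.4")

```text
time_s: 9.25
ee_pos: [0.4688, -0.1717, 0.0206]
eef_rot: [[0.243, 0.934, -0.262], [0.638, -0.358, -0.682], [-0.731, -0.002, -0.683]]
ft_force: [-0.9, -2.1, 0.4]
grip_width: 0.0598
```

```bash
python3 look.py 4
```

```text
[ 0.4688 -0.1717  0.0206] [-50.3  47.3 113.2  46.7  54.8 -69. ]
top blue (array([ 0.48045235, -0.14180819]), 615, np.float64(0.002882475302968957)) mark (((0.5136207342147827, -0.056974634528160095), 0.052873820066452026), array([ 0.5130114 , -0.0562683 ,  0.00064232]))
 amber (array([0.48900974, 0.24116427]), 2452, np.float64(0.0005160567434447242))
scene blue (array([ 0.48089799, -0.13666934]), 1329, np.float64(0.0008610873668673866)) mark (((0.515959620475769, -0.05453478544950485), 0.05332062020897865), array([ 5.17598205e-01, -5.34462892e-02,  2.10978095e-04]))
 amber (array([0.49027731, 0.24423131]), 2982, np.float64(0.0009924678752530063))
```

Emit:
step_arm(targets="0 0 0 1.6 3.8 0 0.4;0 0 0 1.6 3.8 0 0.4;0 0 0 1.6 3.8 0 0.4;0 0 0 1.6 3.8 0 0.4;0 0 0 1.6 3.8 0 0.4;0 0 0 1.6 3.8 0 0.4;0 0 0 1.6 3.8 0 0.4;0 0 0 1.6 3.8 0 0.4;0 0 0 1.6 3.8 0 0.4;0 0 0 1.6 3.8 0 0.4;0 0 0 1.6 3.8 0 0.4;0 0 0 1.6 3.8 0 0.4;0 0 0 1.6 3.8 0 0.4;0 0 0 1.6 3.8 0 0.4;0 0 0 1.6 3.8 0 0.4;0 0 0 1.6 3.8 0 0.4;0 0 0 1.6 3.8 0 0.4;0 0 0 1.6 3.8 0 0.4;0 0 0 1.6 3.8 0 0.4")

```text
time_s: 11.25
ee_pos: [0.4992, -0.0995, 0.0206]
eef_rot: [[0.243, 0.934, -0.262], [0.638, -0.358, -0.682], [-0.731, -0.002, -0.683]]
ft_force: [-1.9, -2.4, 1.1]
grip_width: 0.0598
```

```bash
python3 look.py 5
```

```text
[ 0.4992 -0.0995  0.0206] [-42.7  46.6 116.9  54.5  51.1 -70. ]
  return _methods._mean(a, axis=axis, dtype=dtype,
  ret = um.true_divide(
Traceback (most recent call last):
  File "look.py", line 13, in <module>
    print(n,"blue",bottle(P,blue,g),"mark",m)
                   ~~~~~~^^^^^^^^^^
  File "h.py", line 25, in bottle
    r=least_squares(lambda c:np.hypot(*(Q-c).T)-.044,g,loss="soft_l1",f_scale=.002)
ValueError: Initial guess is outside of provided bounds
```

```bash
sed -i 's/for n in("top","scene")/for n in sys.argv[2:]/' look.py; python3 look.py 5 scene
```

```text
[ 0.4993 -0.0989  0.0207] [-42.7  46.6 116.9  54.5  51.1 -70. ]
scene blue (array([ 0.51128552, -0.06430097]), 1119, np.float64(0.0008237540952064325)) mark (((0.5187907814979553, -0.05187489092350006), 0.05177641659975052), array([ 5.39138227e-01, -3.14681252e-02,  3.53001516e-04]))
 amber (array([0.49031035, 0.24422513]), 2981, np.float64(0.001009829563968069))
```

View pics/scene5.png

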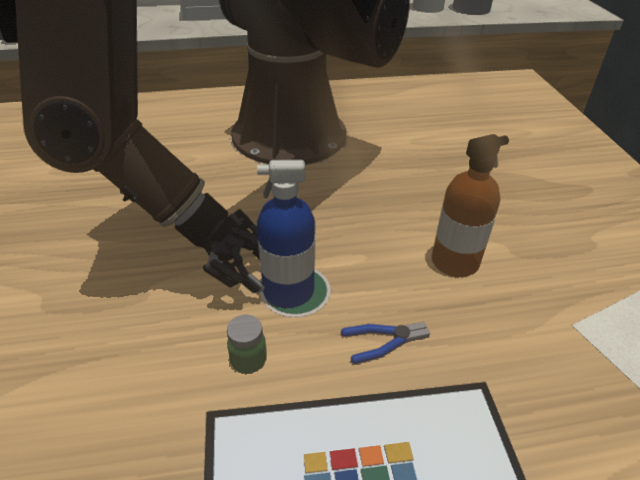

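The bottle stands upright at (288,290) on the mark, about 11 mm short of its centre. I'll push the last bit, then back straight off.

Emit:
step_arm(targets="0 0 0 1.2 3 0 0.4;0 0 0 1.2 3 0 0.4;0 0 0 1 2.5 0 0.4;0 0 0 0.6 2 0 0.4;0 0 0 0 0 0 0.4;0 0 0 -1 -2.5 0 0.4;0 0 0 -2 -5 0 0.4;0 0 0 -4 -10 0 0.4;0 0 0 -6 -15 0 0.4;0 0 0 -8 -20 0 0.4;0 0 0 -8 -20 0 0.4;0 0 0 -12 -30 0 0.4;0 0 0 -15 -37 0 0.4;0 0 0 -15 -37 0 0.4;0 0 0 -15 -37 0 0.4;0 0 0 -5 -12 0 0.4;0 0 0 0 0 0 0.4")

```text
time_s: 13.05
ee_pos: [0.4109, -0.3178, 0.0203]
eef_rot: [[0.245, 0.933, -0.264], [0.636, -0.361, -0.682], [-0.731, -0.001, -0.682]]
ft_force: [0.2, 0.6, 0.0]
grip_width: 0.0601
```

```bash
python3 look.py 6 top scene; python3 - <<'E'
from h import *
# tilt check: circle fit in two height bands
f=grab("scene");P=cloud(f);z=P[...,2]
for a,b in((.01,.06),(.09,.145)): 
    m=(z>a)&(z<b);print(a,bottle(P,m,(.515,-.055)))
E
```

```text
[ 0.4109 -0.3178  0.0203] [-62.7  50.2 101.7  34.4  64.4 -66.9]
top blue (array([ 0.51513776, -0.05859751]), 541, np.float64(0.00023735382501866421)) mark (((0.5134417414665222, -0.0568866990506649), 0.05265878140926361), array([ 0.48792622, -0.04404771,  0.00059329]))
 amber (array([0.48904033, 0.24112525]), 2456, np.float64(0.0005090860097094276))
scene blue (array([ 0.51515482, -0.05436559]), 483, np.float64(0.0008185834385696073)) mark (((0.5224579572677612, -0.05008336156606674), 0.05099278315901756), array([ 5.46819924e-01, -3.61604508e-02,  2.84185642e-04]))
 amber (array([0.49027844, 0.24423159]), 2979, np.float64(0.0010195373938072549))
0.01 (array([ 0.51534128, -0.05419402]), 953, np.float64(0.000810749388394074))
0.09 (array([ 0.51565714, -0.0544196 ]), 1348, np.float64(0.000831351067933537))
```

View pics/scene6.png

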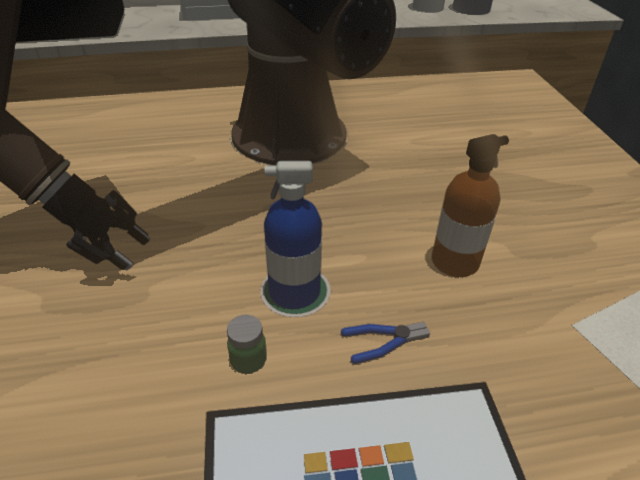

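The bottle stands upright and centred on the mark at (295,290), within about 2 mm in both cameras. The gripper is well clear, so I'm handing in.

```bash
python3 -c "
from rig import robot; print(robot.sign_off())"
```

```text
the job is handed in; nothing more can be done
None
```

The blue bottle now stands upright on the green mark, and I handed the job in after about 13 s of robot time (limit 51 s). `sign_off` gives no verdict.

I set the fingers about 60 mm apart and tilted them to act as a two-point cradle. They pushed the bottle about 214 mm, with the fingertips about 20 mm above the bench, then backed straight off.

**Last checks:**
- **Position:** the bottle's centre is about 2 mm from the mark's centre by both cameras; the limit is 20 mm.
- **Upright:** circle fits low and high on the body agree within 0.4 mm, so I measured no tilt.
- **Amber bottle:** it has not moved by any measurable amount, to well under 1 mm.
- **Robot:** the gripper is clear of everything, about 280 mm from the bottle. The force readings I took stayed under about 4 N, and I saw no contact with the nozzle.

**Disagreements:**
- **Between cameras:** absolute positions differ by 2–4 mm, in line with the calibration, but their blue-to-mark distances match.
- **Mark centre:** in the last scene picture the bottle covered most of the mark and that fit was off, so I used the earlier unobstructed one.
- **Top camera:** the arm blocked it for the look just before the final push.

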